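# Stack the drained bin over the produce bin

## Robot

A 6-joint arm with a two-finger parallel gripper is mounted at the origin on a cart in front of the work surface, level with it; the furniture and walls round the work are solid. World frame = base frame: x ahead of the robot, y to its left, z up, the work surface at z = 0. Lengths are in mm, angles in rad, forces in N, time in s.
With the tool pointing down it reaches from about 300 to 775 mm from the base axis. Payload 14.6 kg.
Tool frame: the origin (TCP) lies midway between the tips of the shut fingers; the grasp point (between the pads) lies behind it (bot.grip_point_offset is the z of the grasp point in the tool frame, in mm); z points along the fingers, y is the line along which they close (so a half turn about z gives the same grasp; the last joint's range is limited). The gripper opens to 85 mm and grips with 20 to 120 N. Pads are 22 mm wide; open, the fingers measure 114 mm over their backs; the gripper's body (76 mm by 85 mm) begins 54 mm behind the grasp point. The pads swing forward as they close: fully open they stand 13 mm farther back than shut.
Start: joints at [1.235, 0.3, 1.521, -0, 1.321, -0.067], TCP at [146.064, 530.24, 231.281] pointing down, gripper open.
Joint ranges: [-3.03, 3.03], [-0.79, 2.21], [0.23, 2.52], [-1.04, 4.18], [0, 3.07], [-2.55, 2.55]. Speed limits (rad/s): [2.22, 2.22, 2.57, 3.14, 3.14, 3.14].

## Interface

Orientations are given as a unit quaternion [x, y, z, w].
In Python, from plant import bot gives the robot as it stands.
- The arm moves only by the shell command python3 -m inch 'ROWS' [FORCE]. ROWS is JSON, one flat list of numbers, 7 for each row, row after row: the finger opening in cm, from 0 to 8.54, then the shift along the world's x, y, z in cm, then the turn, a rotation vector about the world's x, y, z in degrees. A call has 1 to 20 rows; each row is the pose to reach, as a shift and turn from the pose commanded when the call began; what a row does not reach only later rows make up. A row lasts 1/12 s, in which the tool goes at most 41.7 mm and 7.16 degrees, less where a joint would pass 70% of its speed; a pose out of reach is approached as far as the arm can. A call with a gripper value outside its range is refused whole. The fingers move at their own pace and stop on an object; FORCE is the grip in N (left out, the last holds). Time passes only in rows, so rows that repeat a pose let the fingers close. It gives the time, the measured TCP pose, the force, the opening and the grip force at its end, in the units of the state.
- bot.read_state(): the state, without advancing time (a new reading comes with each control period).
- bot.snapshot(name): name is "scene" or "top" or "wrist"; returns (picture, depth): 420x560x3 uint8, red, green, blue; 420x560 float32, mm along the optical axis (not along the pixel's ray), 0 where there is no reading.
- bot.camera_params(name): a dict with "fx", "fy", "cx", "cy" (pixels), "D" ([k1, k2, p1, p2, k3] as OpenCV has them; the pictures are not rectified), "R" (3x3) and "t" (3): a world point X has camera coordinates R X + t. Camera axes: x right, y down, z forward; pixel columns grow to the right and rows downward; lengths in mm; the calibration is good to about 2 mm. A picture is of the moment at which its call begins: read the wrist's pose just before it. camera_params takes no time and is no camera call; for the wrist camera it gives the pose at the moment of the call.
- bot.finish_job(): hands the job in; it is judged then, once.
Trained networks look in the newest picture that a camera, given by its name, has taken for a name from the list of things; names that differ only in an ending like _2 or _b are one class to them, and where a whole thing is asked for, a point or a joint stands for the part that bears it (a point fixed in the world has none). Each returns a list of dicts, best first, with "conf" (0 to 1); they miss things now and then, are a little off and sometimes report something else, mostly with a low value. They report only what shows in the picture. A call takes as long as a camera call.
- bot.outline_of(camera, thing): "pixels" (420x560 bool, what is visible of it) and "extent" ([left, top, width, height] in pixels, round what is visible of it).
The state is a dict: "clock": time; "joint_pos": joint angles; "joint_vel": joint speeds; "joint_torque": joint torques, N m; "position": TCP position; "tool_rot": TCP orientation; "force": force on the tool from outside, world axes, zero at the start; "ft_torque": the same for the moment, N m; "gripper_width": opening from 0.0 (shut) to 1.0 (fully open); "grasp_force": force on a finger pad.
Only numpy, scipy, OpenCV 4.12 (cv2) and the standard library are available. Lean on these libraries where they do the work, as an engineer would, in place of code of your own. Each camera call takes 0.05 s, during which the arm holds its last target. There are 200 camera calls.

## Task

Take the empty bin off the sloping stand, turn it level and stack it on the bin with the lemon and garlic, the right way round so that it stands in the black saddles instead of nesting down onto the food: its orange end goes over the end of the lower bin that is not orange. The saddle frame may have slid up to a centimetre along the bin, so feel for it: lower the bin gently until all feet are fully home in the saddles and it rests on the lower bin before you let go; do not drop it, press on the food, push the lower bin away or disturb the things around.

Things in the scene. Friction and masses are not known exactly. Their poses are not given: they have to be found in the camera images.
- upper_bin_centre (a point): Middle of the empty bin, 48 mm above its underside. Sage-green, 160 (x) x 130 (y) x 96 mm, 0.24 kg, walls 4, lower 44 mm stepped in to 132 x 104; x to its ORANGE end, z out of the open top. At first it lies open side up on the sloping stand, pitched 30 degrees: orange end high and away from the robot, open top leaning towards the robot.
- lower_bin_centre (a point): Middle of the other bin (same shape and size, on the worktop, loose, 0.6 kg, lemon and garlic inside), 48 mm above its underside; x to its ORANGE end, z up. Stacked, the orange ends are at OPPOSITE ends, the middles 78 mm apart in height, in line across (y) and within 12 mm along x, as the saddle frame stands. Orange over orange, the feet miss and the bin sinks onto the food.
- upper_orange_end (a point): Centre of the empty bin's orange grip bar, 81 mm along x from the bin's middle, 34 mm above it; axes as the bin's. The bar is 10 thick (x), 74 wide (y), 28 high, its top is the rim; pinch it across its thickness, one finger inside the bin. The other end has the same bar in green.
- lower_orange_end (a point): Centre of the orange grip bar of the bin on the worktop (same place on that bin), axes as the bin's.
- upper_foot (a point): One of four feet of the empty bin, soles 1 mm above its underside: 14 (x) x 7 (y) x 14 mm high, two on each long side, 48 mm from the bin's middle towards the orange end and 16 mm towards the other. Point: middle of the foot's sole, the +y foot nearest the orange end.
- lower_saddle (a point): Mid-travel place of one of 4 saddles (48 mm from the middle away from orange, 16 mm towards it) of the black frame in the lower bin. Floor 17 mm below the rim; ribs 5 mm high leave a foot 1.8 mm play along x, the walls 2 mm along y. The frame stands anywhere within 10 mm either way along x (8 N to shift), not reported: feel for it; a foot on a rib stands 5 mm proud.
- stand: Steel-wire sloping drainer stand, 150 x 125 x 120 high, fixed to the worktop. Origin under its middle on the worktop; its slope rises 30 degrees towards its +x, with wire stops 24 mm high at the low end that hold the bin.
- lemon: Yellow lemon, 83x58x58, lying in the lower bin; its top is about 62 mm above the worktop. Origin at its underside as built.
- garlic: Garlic bulb, 48x50x51, in the lower bin. Origin at its underside as built.
- spoon_small: Steel teaspoon lying flat, 130x26x11, bystander. Origin under its middle.
- green_jar: Glass jar with a green lid, 65x65x90, bystander. Origin under its middle.
- spice_jar: Slim spice jar with a red cap, 41x41x105, bystander. Origin under its middle.

How it is judged (in metres and radians):
On the way, in this order (a step that is already met when the one before it is completed fails the run):
1. the empty bin is held clear of the stand, level (contact force between upper_bin and stand below 0.01 N and contact force between the fingers and upper_bin above 1 N and angle between upper_bin_centre's own z axis and vertical below 0.15 rad and height (world z) of upper_bin_centre above 0.16 m), for 0.1 s.
2. the bin, still held, rests on the lower bin at stacking height, the right way round (contact force between upper_bin and lower_bin above 0.8 N and contact force between the fingers and upper_bin above 0.5 N and z of upper_bin_centre in the frame of lower_bin_centre between 0.074 and 0.0808 m and x of upper_orange_end in the frame of lower_bin_centre below -0.06 m), for 0.1 s.
At the end, for the whole second after the job is handed in: The empty bin stands level and still on the lower bin, orange end over its non-orange end, feet in the saddles (middles within 4 mm across, 13.5 mm lengthwise, 75 to 80.8 mm apart in height, parallel within 0.03 rad), released; lower bin upright, lemon and garlic still in it (x of upper_bin_centre in the frame of lower_bin_centre between -0.0135 and 0.0135 m and y of upper_bin_centre in the frame of lower_bin_centre between -0.004 and 0.004 m and z of upper_bin_centre in the frame of lower_bin_centre between 0.075 and 0.0808 m and x of upper_orange_end in the frame of lower_bin_centre below -0.062 m and angle between the z axis of upper_bin_centre and the z axis of lower_bin_centre, either way round below 0.03 rad and x of lemon in the frame of lower_bin_centre between -0.066 and 0.066 m and y of lemon in the frame of lower_bin_centre between -0.055 and 0.055 m and z of each of lemon, garlic in the frame of lower_bin_centre below 0.02 m and x of garlic in the frame of lower_bin_centre between -0.066 and 0.066 m and y of garlic in the frame of lower_bin_centre between -0.055 and 0.055 m and linear speed of upper_bin below 0.01 m/s and angle between lower_bin_centre's own z axis and vertical below 0.03 rad); the robot touches nothing.
It fails at once if the moved bin presses on the lemon or the garlic (contact force between upper_bin and lemon above 1.5 N or contact force between upper_bin and garlic above 1.5 N).
It fails at once if the bins are pressed together with more than 30 N (contact force between upper_bin and lower_bin above 30 N).
It fails at once if the lower bin is pushed more than 30 mm from its place (distance of lower_bin_centre from where it was at the start of the episode above 0.03 m).
It fails at once if a bystander is moved more than 30 mm (distance of any of spoon_small, green_jar, spice_jar from where it was at the start of the episode above 0.03 m).
It also fails if it takes over 58 s, if anything falls off the work surface, if the arm or the gripper's body presses on something with over 40 N, if the wrist force passes 120 N, or if a joint passes its speed limit or range.

## Working session

There is one attempt and no reset: what is moved stays moved. The work goes in short steps, Python scripts to look and compute and a shell command to move; the robot and the scene stay as the last step left them, time stands still between calls to the robot, and variables do not carry over. Pictures are saved under pics/ and viewed, at most 10 in all, crops included, and the job is handed in when it is done.

```bash
ls; mkdir -p pics
cat > h.py <<'E'
import numpy as np,cv2
from plant import bot
def cloud(cam,d,P=None):
    P=P or bot.camera_params(cam)
    K=np.array([[P['fx'],0,P['cx']],[0,P['fy'],P['cy']],[0,0,1.]])
    h,w=d.shape
    u,v=np.meshgrid(np.arange(w),np.arange(h))
    n=cv2.undistortPoints(np.stack([u,v],-1).reshape(-1,1,2).astype(np.float64),K,np.array(P['D'],float)).reshape(h,w,2)
    X=np.dstack([n[...,0]*d,n[...,1]*d,d])
    return (X-np.array(P['t']))@np.array(P['R'])   # R^T (X-t)
E
python3 - <<'E'
from h import *
s=bot.read_state();print(s, bot.grip_point_offset)
ims=[]
for c in['scene','top']:
    P=bot.camera_params(c);im,d=bot.snapshot(c);np.savez(c+'0.npz',im=im,d=d,X=cloud(c,d,P));cv2.imwrite(f'pics/{c}0.png',im[...,::-1])
    print(c,P['fx'],(-np.array(P['R']).T@P['t']).round())
    for t in['upper_bin_centre','lower_bin_centre','upper_orange_end','lower_orange_end','stand','lemon','green_jar','spice_jar','spoon_small']:
        r=bot.outline_of(c,t);print(t,[(round(q['conf'],2),q['extent']) for q in r[:2]])
E
```

```text
pics
{'clock': 0.0, 'joint_pos': array([ 1.23539554e+00,  3.00507943e-01,  1.52157219e+00, -6.94125414e-06,
        1.32074093e+00, -6.65746582e-02]), 'joint_vel': array([-6.85210381e-05,  3.87511371e-04,  4.60812785e-04,  4.00313525e-03,
       -1.97845005e-03, -3.21232493e-04]), 'joint_torque': array([ 4.75709621e-04, -5.43506634e+01, -3.61789727e+01, -7.78712229e-05,
        4.02386446e-03,  5.90250920e-05]), 'position': array([145.99191553, 530.02163682, 230.70487827]), 'tool_rot': array([ 1.34007813e-01,  9.90980085e-01, -6.02512624e-04, -1.19323820e-04]), 'force': array([-0.10156405, -1.18679696, -0.60524599]), 'ft_torque': array([-0.00719913,  0.04008228, -0.00585533]), 'grasp_force': 0.0, 'gripper_width': 0.9997731366639099} -18.700000000000003
scene 513.3191339928461 [  94. -714.  910.]
upper_bin_centre [(0.77, [173.6, 142.9, 87.0, 84.3])]
lower_bin_centre [(0.75, [245.5, 267.3, 68.0, 87.4])]
upper_orange_end [(0.71, [174.5, 141.7, 82.2, 86.2])]
lower_orange_end [(0.75, [247.5, 265.0, 66.5, 93.6])]
stand [(0.78, [197.9, 184.4, 67.3, 62.6]), (0.61, [173.9, 143.5, 85.2, 84.7])]
lemon [(0.69, [295.2, 306.6, 13.1, 21.2])]
green_jar []
spice_jar []
spoon_small [(0.68, [186.7, 271.3, 49.2, 27.0])]
top 498.500072649028 [ 539.  -34. 1603.]
upper_bin_centre [(0.77, [190.2, 193.7, 50.6, 62.7]), (0.63, [335.9, 215.3, 17.2, 30.3])]
lower_bin_centre []
upper_orange_end [(0.96, [190.7, 194.4, 50.9, 58.7])]
lower_orange_end [(0.91, [303.9, 205.9, 60.8, 66.2])]
stand [(0.47, [197.5, 188.4, 49.5, 20.8])]
lemon [(0.58, [334.9, 220.8, 20.5, 24.2]), (0.16, [302.9, 205.5, 66.0, 62.0])]
green_jar [(0.78, [270.9, 145.1, 23.5, 23.2]), (0.38, [300.9, 206.1, 65.2, 60.7])]
spice_jar [(0.63, [360.3, 163.7, 19.3, 14.2])]
spoon_small [(0.57, [259.2, 236.8, 12.3, 43.8])]
```

Run:
```python
import cv2
a=cv2.imread('pics/scene0.png')[120:380,140:400];b=cv2.imread('pics/top0.png')[130:310,150:410]
cv2.imwrite('pics/a.png',cv2.resize(a,(600,600)));cv2.imwrite('pics/b.png',cv2.resize(b,(800,554)))
```

```text
(no output)
```

View pics/a.png

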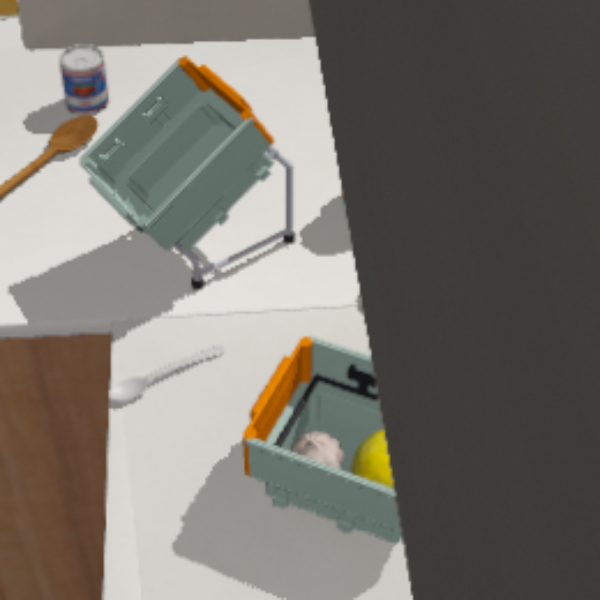

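View pics/b.png

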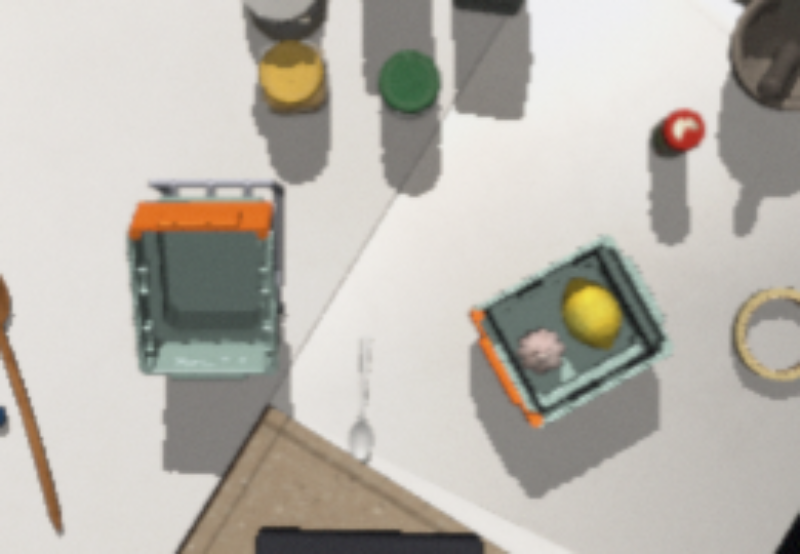

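The scene view shows the tilted bin (orange end up, about (225,150) in the full picture) and the lower bin with its orange end at about (260,300), partly hidden by the arm. The top view shows the stand bin at (215,225), orange end at image top (away from the robot). The lower bin is at (335,238), orange end lower left, with the jars above and the spoon between. Next I fit the poses.

Run:
```python
from h import *
from scipy.optimize import least_squares
D={c:np.load(c+'0.npz') for c in('scene','top')}
def hsv(im):return cv2.cvtColor(im,cv2.COLOR_RGB2HSV)
X=D['top']['X'];H=hsv(D['top']['im'])
org=(H[...,0]<16)&(H[...,0]>6)&(H[...,1]>180)&(H[...,2]>120)
for nm,(l,t,w,h) in dict(up=(186,186,60,72),low=(298,200,72,76)).items():
    m=np.zeros(org.shape,bool);m[t:t+h,l:l+w]=1
    o=X[m&org&(X[...,2]>20)];print(nm,'orange n',len(o),np.median(o,0).round(1))
    for z0 in((80,120),(85,105)) if nm=='low' else ():
        g=m&(X[...,2]>z0[0])&(X[...,2]<z0[1]);p=X[g]
        r=cv2.minAreaRect(p[:,:2].astype(np.float32));print('low rect',r,np.median(p[:,2]),len(p))
# lower: model rim template fit in top via rect outline distance
P=bot.camera_params('top')
# upper: orange and all cloud points from both cams
for c,(l,t,w,h) in dict(top=(186,186,60,72),scene=(168,138,97,95)).items():
    Xc=D[c]['X'][t:t+h,l:l+w].reshape(-1,3);Hc=hsv(D[c]['im'])[t:t+h,l:l+w].reshape(-1,3)
    k=(Xc[:,2]>25);green=k&(Hc[:,0]>50)&(Hc[:,0]<95)&(Hc[:,1]>25)
    oo=k&(Hc[:,0]<16)&(Hc[:,0]>6)&(Hc[:,1]>180)
    p=Xc[green|oo];print(c,len(p),p.min(0).round(),p.max(0).round(),'orange',np.median(Xc[oo],0).round(1))
    np.save(f'up_{c}.npy',np.c_[p,oo[green|oo]])
# box-surface fit: bin as union of planes (outer/inner walls, floor, bars)
B=[]  # boxes centre,half (mm)
def box(c,hh):B.append((np.array(c,float),np.array(hh,float)))
for s in(1,-1):
    box((s*78,0,22),(2,65,26));box((0,s*63,22),(80,2,26));box((s*64,0,-26),(2,52,22));box((0,s*50,-26),(66,2,22))
    box((s*81,0,34),(5,37,14))
    box((s*72,0,-4),(8,65,2));box((0,s*57.5,-4),(80,7.5,2))
box((0,0,-46),(66,52,2))
def sdf(q):
    return np.min([np.abs(np.linalg.norm(np.maximum(np.abs(q-c)-h,0),axis=1)+np.minimum((np.abs(q-c)-h).max(1),0)) for c,h in B],0)
def fit(p,o,x0,pitch):
    def f(x):
        R=cv2.Rodrigues(np.array([0,0,x[3]]))[0]@cv2.Rodrigues(np.array([0,-x[4],0]))[0]
        q=(p-x[:3])@R
        r=sdf(q)
        ro=np.maximum(np.abs(q[o]-[81,0,34])-[5,37,14],0)
        return np.r_[np.minimum(r,12),3*np.linalg.norm(np.minimum(ro,15),axis=1), 20*np.degrees(x[4]-pitch)]
    r=least_squares(f,x0,loss='soft_l1',f_scale=2,diff_step=1e-5);return r.x,np.median(f(r.x)[:len(p)])
for nm in('top','scene','both'):
    a=np.vstack([np.load(f'up_{c}.npy') for c in(('top','scene') if nm=='both' else (nm,))])
    best=min((fit(a[:,:3],a[:,3]>0,np.r_[a[:,:2].mean(0),a[:,2].mean(),y,.5236],.5236) for y in(-.2,0,.2)),key=lambda r:r[1])
    print('UP',nm,best[0].round(3),best[1])
l,t,w,h=298,200,72,76
Xc=X[t:t+h,l:l+w].reshape(-1,3);Hc=H[t:t+h,l:l+w].reshape(-1,3)
k=Xc[:,2]>20;gr=k&(Hc[:,0]>50)&(Hc[:,0]<95)&(Hc[:,1]>25);oo=k&(Hc[:,0]<16)&(Hc[:,0]>6)&(Hc[:,1]>180);a=gr|oo
for y in(2,2.3,-2,-2.6):
    r=fit(Xc[a],oo[a],np.r_[Xc[a].mean(0)[:2],48,y,0],0);print('LOW',r[0].round(3),r[1])
for n,(u,v) in dict(green=(283,156),spice=(372,172),spoon=(266,258),yellow=(245,154)).items():print(n,X[v,u].round())
```

```text
up orange n 396 [608.  144.6 195.6]
low orange n 67 [ 468.2 -139.1   96.1]
low rect ((512.0905151367188, -210.49020385742188), (135.35794067382812, 172.37989807128906), 30.80716896057129) 95.26999802830314 555
low rect ((512.0942993164062, -210.49659729003906), (135.35794067382812, 172.3650360107422), 30.80716896057129) 95.93637825724642 501
top 2397 [457. -34.  44.] [ 630.  213. 1603.] orange [608.  144.6 195.6]
scene 3925 [  94. -714.   37.] [629. 440. 910.] orange [601.6 189.6 183. ]
UP top [5.53564e+02 1.45046e+02 1.24703e+02 2.20000e-02 5.16000e-01] 1.0294274532456456
UP scene [5.50510e+02 1.45728e+02 1.20710e+02 4.50000e-02 5.11000e-01] 0.9695975154577496
UP both [5.53064e+02 1.45398e+02 1.23612e+02 2.90000e-02 5.15000e-01] 0.9856993644010608
LOW [ 5.11742e+02 -2.10321e+02  5.33240e+01  2.11300e+00  1.00000e-03] 1.216192277838731
LOW [ 5.10103e+02 -2.07841e+02  5.30980e+01  2.13200e+00  9.00000e-03] 1.1324580487350318
LOW [ 5.10113e+02 -2.07657e+02  5.26980e+01 -1.01300e+00 -3.00000e-03] 1.086261864928499
LOW [ 501.09  -226.441   50.431   -2.614    0.   ] 4.206917543104939
green [753. -43.  95.]
spice [ 711. -313.  110.]
spoon [437.   1.  -3.]
yellow [757.  73.  93.]
```

```bash
python3 -m inch '[8.5,20,-30,12,0,0,-40, 8.5,20,-30,12,0,0,-40, 8.5,20,-30,12,0,0,-40, 8.5,20,-30,12,0,0,-40, 8.5,20,-30,12,0,0,-40, 8.5,20,-30,12,0,0,-40, 8.5,32,-68,12,0,0,-70, 8.5,32,-68,12,0,0,-70, 8.5,32,-68,12,0,0,-70, 8.5,32,-68,12,0,0,-70, 8.5,32,-68,12,0,0,-70, 8.5,32,-68,12,0,0,-70, 8.5,32,-68,12,0,0,-70, 8.5,32,-68,12,0,0,-70, 8.5,32,-68,12,0,0,-70, 8.5,32,-68,12,0,0,-70, 8.5,32,-68,12,0,0,-70, 8.5,32,-68,12,0,0,-70, 8.5,32,-68,12,0,0,-70, 8.5,32,-68,12,0,0,-70]'
cat >> h.py <<'E'
def wrist(nm):
    P=bot.camera_params('wrist');im,d=bot.snapshot('wrist');X=cloud('wrist',d,P)
    np.savez(nm+'.npz',im=im,d=d,X=X);cv2.imwrite(f'pics/{nm}.png',im[...,::-1])
    print('cam',(-np.array(P['R']).T@P['t']).round(),'axis',np.array(P['R'])[2].round(2));return im,X
E
python3 -c "
from h import *
wrist('w1')"
```

```text
clock: 2.67
position: [466.7, -153.1, 350.7]
tool_rot: [0.679, 0.734, -0.0, -0.0]
force: [-0.4, 0.2, -0.8]
gripper_width: 0.995
grasp_force: 0.0
cam [460. -77. 493.] axis [ 0.02 -0.3  -0.95]
```

View pics/w1.png

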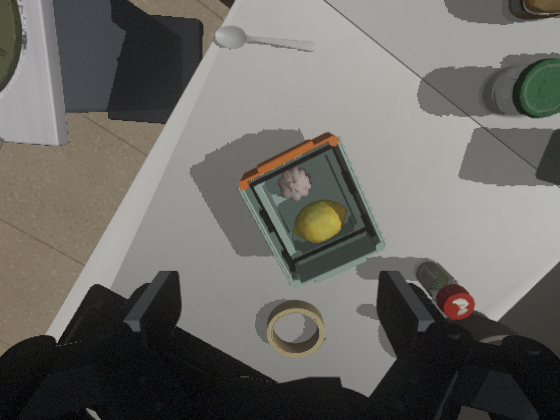

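The wrist view shows the whole lower bin: orange end at (290,160), green end at (340,265), black frame bars and both foods inside. I'll fit the bin and look for the frame's position.

Run:
```python
from h import *
d=np.load('w1.npz');X=d['X'];im=d['im']
m=np.zeros(X.shape[:2],bool);m[125:295,228:395]=1
g=m&(X[...,2]>86)&(X[...,2]<106)
n,lab,st,_=cv2.connectedComponentsWithStats(g.astype(np.uint8));k=1+st[1:,4].argmax();g=lab==k
p=X[g];print(len(p),np.percentile(p[:,2],[5,50,95]))
r=cv2.minAreaRect(p[:,:2].astype(np.float32));print(r)
H=cv2.cvtColor(im,cv2.COLOR_RGB2HSV)
org=m&(H[...,0]<16)&(H[...,1]>180)&(H[...,2]>90)&(X[...,2]>60);print('orange',np.median(X[org],0))
# refine: trimmed side edges. angle grid: sharpest rectangle by percentiles
best=None
for y in np.radians(np.arange(117,126,.25)):
    e=np.array([np.cos(y),np.sin(y)]);f=np.array([-e[1],e[0]])
    a=p[:,:2]@e;b=p[:,:2]@f
    ext=[np.percentile(a,1),np.percentile(a,99),np.percentile(b,1),np.percentile(b,99)]
    A=(ext[1]-ext[0])*(ext[3]-ext[2])
    if best is None or A<best[0]:best=(A,np.degrees(y),ext,e*(ext[0]+ext[1])/2+f*(ext[2]+ext[3])/2)
print(best)
y=np.radians(best[1]);c=best[3]
for c,y in((c,y),):
    e=np.array([np.cos(y),np.sin(y)]);f=np.array([-e[1],e[0]])
    # orthorectified view of interior (1 px=.3mm) at plane z=79 by nearest-pixel
    P=bot.camera_params('wrist');K=np.array([[P['fx'],0,P['cx']],[0,P['fy'],P['cy']],[0,0,1.]])
    s=.35;xs=np.arange(-100,100,s);ys=np.arange(-80,80,s)
    G=np.array([[np.r_[c+e*a+f*b,85.] for a in xs] for b in ys[::-1]]).reshape(-1,3)
    uv=cv2.projectPoints(G,cv2.Rodrigues(np.array(P['R']))[0],np.array(P['t']),K,np.array(P['D']))[0].reshape(len(ys),len(xs),2).astype(np.float32)
    o=cv2.remap(im,uv[...,0],uv[...,1],cv2.INTER_CUBIC)
    for t in(-48,16,0):
        q=int((t+100)/s);o[:25,q]=[255,0,0]
    cv2.imwrite('pics/ortho.png',o[...,::-1]);print(o.shape)
```

```text
3158 [88.36480551 95.31016818 96.83292974]
((512.6312866210938, -206.04132080078125), (135.33734130859375, 172.34893798828125), 30.638452529907227)
orange [ 447.47946453 -149.38853331   95.50307125]
(np.float64(22759.810441761685), np.float64(120.50000000000001), [np.float64(-521.7280642328604), np.float64(-351.8326127378981), np.float64(-404.1767565501821), np.float64(-270.2131322065572)], array([ 512.2197748 , -205.20330628]))
(458, 572, 3)
```

View pics/ortho.png

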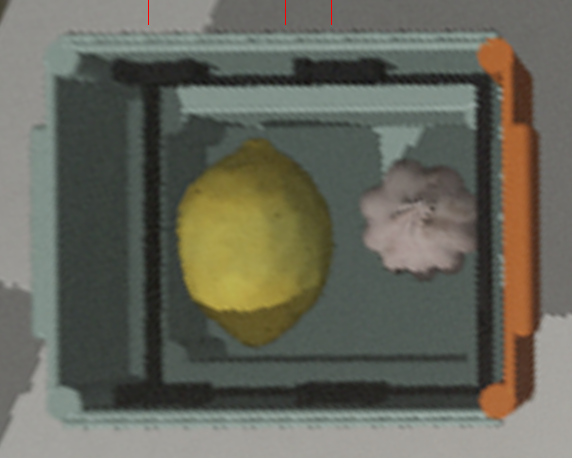

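The ortho view shows saddle blocks at px 113–213 and 297–392 along the bin, so the frame is displaced slightly towards orange. The arm was still settling when I took it, so I retake the picture at rest for precise numbers.

```bash
cat > low.py <<'E'
from h import *
im,X=wrist('w2');P=bot.camera_params('wrist')
print(bot.read_state()['position'])
m=np.zeros(X.shape[:2],bool);m[115:305,218:405]=1
K=np.array([[P['fx'],0,P['cx']],[0,P['fy'],P['cy']],[0,0,1.]])
def ortho(c,y,z,s=.35):
    e=np.array([np.cos(y),np.sin(y)]);f=np.array([-e[1],e[0]])
    xs=np.arange(-100,100,s);ys=np.arange(-80,80,s)
    G=np.array([[np.r_[c+e*a+f*b,z] for a in xs] for b in ys[::-1]]).reshape(-1,3)
    uv=cv2.projectPoints(G,cv2.Rodrigues(np.array(P['R']))[0],np.array(P['t']),K,np.array(P['D']))[0].reshape(len(ys),len(xs),2).astype(np.float32)
    return cv2.remap(im,uv[...,0],uv[...,1],cv2.INTER_CUBIC)
g=m&(X[...,2]>88)&(X[...,2]<106)
n,lab,st,_=cv2.connectedComponentsWithStats(g.astype(np.uint8));p=X[lab==1+st[1:,4].argmax()]
r=cv2.minAreaRect(p[:,:2].astype(np.float32));print(r,np.median(p[:,2]))
c=np.array(r[0]);y=np.radians(r[2]+90)
A=ortho(c,y,96);B=ortho(c,y,82)
for q in(50,100,150):pass
o=np.vstack([A[:200],B[:200]]);cv2.imwrite('pics/o2.png',o[...,::-1])
V=cv2.cvtColor(B,cv2.COLOR_RGB2HSV)[...,2]
for rows in((35,90),(340,425)):
    dk=(V[rows[0]:rows[1]]<62).sum(0);print(rows,[int(v) for v in dk[60:480:6]])
E
python3 low.py
```

```text
cam [460. -75. 493.] axis [ 0.02 -0.3  -0.95]
[ 465.99751215 -150.14785656  350.9082347 ]
((512.4076538085938, -205.7217254638672), (135.41757202148438, 171.57423400878906), 30.592178344726562) 95.43094151818023
(35, 90) [1, 0, 3, 3, 3, 2, 6, 7, 25, 26, 27, 27, 27, 29, 30, 29, 26, 26, 24, 24, 26, 26, 24, 22, 22, 8, 8, 10, 9, 9, 10, 9, 9, 8, 9, 9, 8, 9, 9, 26, 26, 27, 22, 23, 24, 24, 24, 23, 24, 23, 26, 26, 26, 24, 16, 13, 8, 10, 8, 8, 10, 10, 10, 9, 10, 9, 9, 9, 8, 12]
(340, 425) [4, 2, 8, 15, 10, 18, 12, 17, 31, 33, 33, 30, 31, 32, 68, 69, 69, 25, 26, 24, 31, 38, 37, 37, 38, 33, 35, 25, 25, 23, 23, 26, 25, 25, 25, 24, 25, 26, 25, 28, 28, 30, 29, 29, 30, 28, 31, 29, 28, 32, 31, 29, 29, 28, 24, 26, 25, 23, 27, 24, 25, 24, 24, 25, 26, 24, 24, 25, 18, 16]
```

View pics/o2.png

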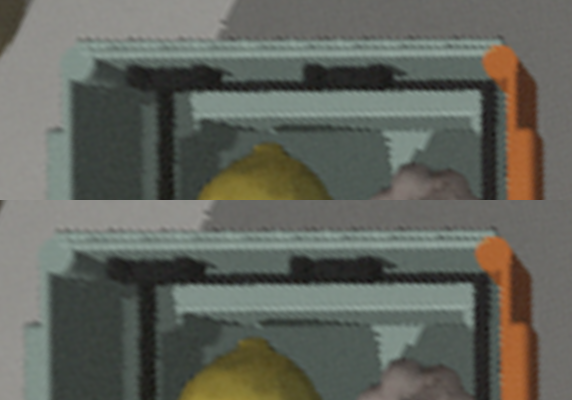

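```bash
cat > tgt.py <<'E'
from h import *
from scipy.spatial.transform import Rotation as R
def to(pos,Rt,cmd=None,tool=None):
    s=bot.read_state();p=np.array(s['position']) if cmd is None else np.array(cmd);R0=R.from_quat(s['tool_rot'] if tool is None else tool)
    print('shift cm',((np.array(pos)-p)/10).round(2),'rotvec deg',(R.from_matrix(Rt)*R0.inv()).as_rotvec(degrees=True).round(1))
def grasp(bar,yaw,pitch,back,sign=1):
    B=R.from_euler('z',yaw).as_matrix()@R.from_euler('y',-pitch).as_matrix()
    y=sign*B[:,0];z=-B[:,2];Rt=np.c_[np.cross(y,z),y,z]
    return np.array(bar)+z*(18.7-back),Rt
E
python3 - <<'E'
from tgt import *
for sg in(1,-1):
    p,Rt=grasp((606,147,194),.028,.5236,110,sg);print(p);to(p,Rt)
E
```

```text
[560.36779686 145.7219643  273.06806347]
shift cm [ 9.44 29.59 -7.78] rotvec deg [  1.6 -30.   -2.9]
[560.36779686 145.7219643  273.06806347]
shift cm [ 9.44 29.59 -7.78] rotvec deg [-45.7  -2.5 171.2]
```

```bash
python3 -m inch '[6.5,9.4,29.6,-7.8,1.6,-30,-2.9, 6.5,9.4,29.6,-7.8,1.6,-30,-2.9, 6.5,9.4,29.6,-7.8,1.6,-30,-2.9, 6.5,9.4,29.6,-7.8,1.6,-30,-2.9, 6.5,9.4,29.6,-7.8,1.6,-30,-2.9, 6.5,9.4,29.6,-7.8,1.6,-30,-2.9, 6.5,9.4,29.6,-7.8,1.6,-30,-2.9, 6.5,9.4,29.6,-7.8,1.6,-30,-2.9, 6.5,9.4,29.6,-7.8,1.6,-30,-2.9, 6.5,9.4,29.6,-7.8,1.6,-30,-2.9, 6.5,9.4,29.6,-7.8,1.6,-30,-2.9, 6.5,9.4,29.6,-7.8,1.6,-30,-2.9, 6.5,9.4,29.6,-7.8,1.6,-30,-2.9, 6.5,9.4,29.6,-7.8,1.6,-30,-2.9]' 100
python3 - <<'E'
from tgt import *
im,X=wrist('w3')
H=cv2.cvtColor(im,cv2.COLOR_RGB2HSV)
o=(H[...,0]<16)&(H[...,0]>5)&(H[...,1]>170)&(H[...,2]>90)&(X[...,2]>120)&(X[...,2]<260)
n,lab,st,ce=cv2.connectedComponentsWithStats(o.astype(np.uint8));k=1+st[1:,4].argmax();q=X[lab==k]
B=R.from_euler('z',.028).as_matrix()@R.from_euler('y',-.5236).as_matrix()
print(st[k],ce[k].round())
l=(q-[606,147,194])@B
print('bin axes, rel to predicted bar centre: 2/50/98%',np.percentile(l,[2,50,98],axis=0).round(1))
top=l[l[:,2]>np.percentile(l[:,2],90)-4];print('top face',np.percentile(top,[3,50,97],axis=0).round(1))
print('yaw slope x vs y',np.polyfit(top[:,1],top[:,0],1))
E
```

```text
clock: 3.93
position: [560.0, 145.5, 273.8]
tool_rot: [0.674, 0.692, 0.186, 0.181]
force: [-0.2, -0.0, 1.3]
gripper_width: 0.761
grasp_force: 0.0
cam [486. 220. 397.] axis [ 0.49 -0.29 -0.83]
[ 264  169   23  127 1188] [279. 229.]
bin axes, rel to predicted bar centre: 2/50/98% [[ -8.1 -55.3  10.6]
 [ -0.5  -5.3  12.3]
 [  4.5  30.8  13.5]]
top face [[ -6.7 -54.4  10.8]
 [ -0.5  -5.3  12.3]
 [  4.4  29.4  13.4]]
yaw slope x vs y [ 0.05202287 -0.0595091 ]
```

View pics/w3.png

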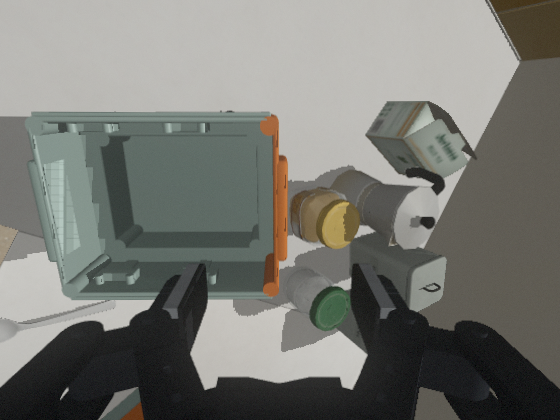

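The picture shows the tilted bin with its orange end rim at column 270 and the bar from (283,155) to (283,262); the fingers are lined up with it. I check the bar's centre and yaw.

Run:
```python
from tgt import *
d=np.load('w3.npz');X=d['X'];im=d['im']
H=cv2.cvtColor(im,cv2.COLOR_RGB2HSV)
o=(H[...,0]<18)&(H[...,0]>3)&(H[...,1]>150)&(X[...,2]>150)&(X[...,2]<260);o[:,:255]=0;o[:,292:]=0
B=R.from_euler('z',.028).as_matrix()@R.from_euler('y',-.5236).as_matrix()
l=(X-[606,147,194])@B
r=np.where(o[:,283])[0];print('bar rows',r.min(),r.max(),l[r.min(),283],l[r.max(),283])
for row in range(120,296,12):
    c=np.where(o[row])[0]
    if len(c):print(row,c.min(),c.max(),l[row,c.min()].round(1),l[row,c.max()].round(1))
# long rims rows ~115 and ~297, top plane
g=(l[...,2]>6)&(l[...,2]<18)&(l[...,0]<-8)&(l[...,0]>-165)&(abs(l[...,1])<75)
p=l[g];print('rim y',np.percentile(p[:,1],[1,99]))
for s in(1,-1):
    q=p[p[:,1]*s>50];a=np.polyfit(q[:,0],q[:,1],1);print('side slope',a, 'z slope',np.polyfit(q[:,0],q[:,2],1))
```

```text
bar rows 157 259 [ 2.3556314  41.00206847 -3.88549579] [  2.38920375 -29.73707546  12.83731151]
120 267 277 [-8.1 66.8 11.9] [-1.8 66.6  6.1]
132 263 276 [-10.8  59.4  12.2] [-2.4 59.4 11.9]
144 274 277 [-3.7 51.8 12.1] [-1.8 51.8 12.1]
156 274 282 [-3.8 43.9 11.3] [ 1.7 41.2 -7.1]
168 274 286 [-3.8 36.1 11.9] [ 4.1 36.1 12. ]
180 273 286 [-4.5 28.  12.3] [ 4.2 27.8 11.3]
192 274 286 [-3.9 19.7 11.9] [ 4.3 19.4 10.8]
204 273 286 [-4.6 11.4 12.5] [ 4.3 10.8 10.6]
216 274 286 [-4.   2.5 11.9] [ 4.4  2.2 11. ]
228 274 286 [-4.  -6.6 11.3] [ 4.4 -6.8 10.8]
240 274 286 [ -4.  -15.7  11.3] [  4.5 -16.   10.4]
252 274 286 [ -4.1 -24.3  12.7] [  4.6 -25.2  10.8]
264 266 278 [-11.3 -51.6 -23.3] [ -1.2 -34.5  11.2]
276 266 278 [-10.5 -50.6  -0.5] [ -1.2 -44.3  11.1]
288 263 278 [-12.3 -53.3  12.7] [ -1.2 -53.6  12.3]
rim y [-62.60033278  71.65090952]
side slope [3.56664587e-02 7.02687515e+01] z slope [2.27867425e-03 1.22451151e+01]
side slope [-9.76864922e-03 -5.90288395e+01] z slope [-3.26509842e-04  1.11099808e+01]
```

```bash
python3 -m inch '[6.5,1.4,0.4,-2.4,0,0,0, 6.5,2.8,0.4,-4.9,0,0,0, 6.5,3.5,0.4,-6.1,0,0,0, 6.5,4.2,0.4,-7.3,0,0,0, 6.5,4.8,0.4,-8.5,0,0,0, 6.5,5.2,0.4,-9.2,0,0,0, 6.5,5.5,0.4,-9.7,0,0,0, 6.5,5.5,0.4,-9.7,0,0,0, 6.5,5.5,0.4,-9.7,0,0,0]'
python3 -m inch '[0,0,0,0,0,0,0,0,0,0,0,0,0,0,0,0,0,0,0,0,0,0,0,0,0,0,0,0,0,0,0,0,0,0,0,0,0,0,0,0,0,0,0,0,0,0,0,0,0,0,0,0,0,0,0,0,0,0,0,0,0,0,0]' 100
```

```text
clock: 4.73
position: [615.1, 150.1, 176.7]
tool_rot: [0.673, 0.693, 0.186, 0.181]
force: [0.5, -0.8, -0.7]
gripper_width: 0.764
grasp_force: 0.0
clock: 5.48
position: [616.1, 150.5, 178.0]
tool_rot: [0.673, 0.692, 0.187, 0.182]
force: [3.9, 0.0, 6.2]
gripper_width: 0.101
grasp_force: 98.8
```

```bash
python3 -m inch '[0,-0.5,0,0.9,0,0,0, 0,-1,0,1.8,0,0,0, 0,-2,0,3.5,0,0,0, 0,-3,0,5.2,0,0,0, 0,-4,0,7,0,0,0, 0,-5,0,9,0,0,0, 0,-6,0,11,0,6,0, 0,-6,0,13,0,12,0, 0,-6,0,14,0,18,0, 0,-6,0,14,0,24,0, 0,-6,0,14,-0.8,30,0, 0,-6,0,14,-0.8,30,0, 0,-6,0,14,-0.8,30,0, 0,-6,0,14,-0.8,30,0, 0,-6,0,14,-0.8,30,0, 0,-6,0,14,-0.8,30,0]'
python3 - <<'E'
from tgt import *
s=bot.read_state();M=R.from_quat(s['tool_rot']).as_matrix();print(M.round(3),s['joint_pos'].round(2),s['force'],s['ft_torque'])
im,d=bot.snapshot('scene');Xs=cloud('scene',d);cv2.imwrite('pics/s1.png',cv2.resize(im[60:340,100:480],(760,560))[...,::-1])
im,X=wrist('w4')
E
```

```text
clock: 6.82
position: [554.7, 150.3, 316.8]
tool_rot: [0.697, 0.717, 0.001, 0.001]
force: [-0.3, -0.0, -2.2]
gripper_width: 0.103
grasp_force: 98.3
[[-0.029  1.     0.002]
 [ 1.     0.029  0.001]
 [ 0.001  0.002 -1.   ]] [0.2  0.31 1.32 0.   1.52 0.17] [-0.26504421 -0.01333006 -2.24719036] [ 0.02264495 -0.25510415  0.02116501]
cam [551. 227. 459.] axis [ 0.01 -0.3  -0.95]
```

View pics/s1.png

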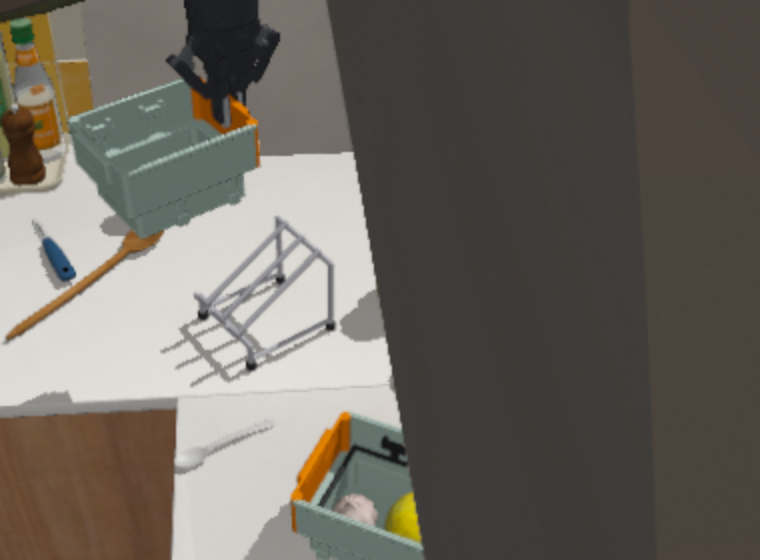

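The scene view shows the bin held level and clear of the stand, at about (165,150). I measure its pose in the tool frame from the wrist picture.

```bash
cat > held.py <<'E'
from tgt import *
import sys
def held(X,im,yaw,pos):
    # grid points near gripper: predicted bin centre: bar at TCP-(0,0,-18.7)...
    B=R.from_euler('z',yaw).as_matrix()
    bar=np.array(pos)+[0,0,18.7]
    l=(X-bar)@B
    g=(l[...,2]>4)&(l[...,2]<22)&(l[...,0]<-25)&(l[...,0]>-180)&(abs(l[...,1])<85)
    p=l[g]
    A=np.c_[p[:,0],p[:,1],np.ones(len(p))];k=np.ones(len(p),bool)
    for _ in range(6):
        co=np.linalg.lstsq(A[k],p[k,2],rcond=None)[0];k=abs(p[:,2]-A@co)<2
    print('plane dz/dx dz/dy z@bar',co.round(4),len(p),k.sum())
    q=p[k];e=[]
    for s in(1,-1):
        pts=[]
        for x in range(-150,-30,6):
            w=q[abs(q[:,0]-x)<4];w=w[w[:,1]*s>40]
            if len(w):pts.append((x,(w[:,1]*s).max()*s))
        pts=np.array(pts);a=np.polyfit(pts[:,0],pts[:,1],1);e.append(a);print('side',s,a.round(4),len(pts),np.median(pts[:,1]))
    print('far x',q[:,0].min(), 'mid y at x=-81:',np.mean([np.polyval(a,-81) for a in e]))
E
python3 - <<'E'
from held import *
d=np.load('w4.npz');s=bot.read_state()
held(d['X'],d['im'],.029,s['position'])
E
```

```text
plane dz/dx dz/dy z@bar [ 3.90000e-03 -6.90000e-03  1.26339e+01] 4287 4201
side 1 [2.30000e-03 6.91311e+01] 10 68.97253169286813Traceback (most recent call last):
  File "<stdin>", line 3, in <module>
  File "held.py", line 20, in held
    pts=np.array(pts);a=np.polyfit(pts[:,0],pts[:,1],1);e.append(a);print('side',s,a.round(4),len(pts),np.median(pts[:,1]))
                                   ~~~^^^^^
IndexError: too many indices for array: array is 1-dimensional, but 2 were indexed
```

View pics/w4.png

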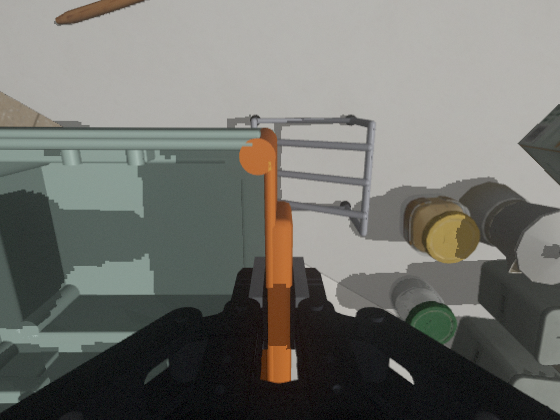

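The wrist view shows a sound pinch: bar between the pads at (277,300), +y rim at row 135. Next I turn to the stacking yaw beside the lower bin, so that one wrist picture holds both bins and camera bias cancels.

```bash
python3 -m inch '[0,-11.5,-23.5,1,0,0,-61.1, 0,-11.5,-23.5,1,0,0,-61.1, 0,-11.5,-23.5,1,0,0,-61.1, 0,-11.5,-23.5,1,0,0,-61.1, 0,-11.5,-23.5,1,0,0,-61.1, 0,-11.5,-23.5,1,0,0,-61.1, 0,-11.5,-23.5,1,0,0,-61.1, 0,-11.5,-23.5,1,0,0,-61.1, 0,-11.5,-23.5,1,0,0,-61.1, 0,-11.5,-23.5,1,0,0,-61.1, 0,-11.5,-23.5,1,0,0,-61.1, 0,-11.5,-23.5,1,0,0,-61.1, 0,-11.5,-23.5,1,0,0,-61.1, 0,-11.5,-23.5,1,0,0,-61.1, 0,-11.5,-23.5,1,0,0,-61.1, 0,-11.5,-23.5,1,0,0,-61.1]'
python3 - <<'E'
from tgt import *
s=bot.read_state();M=R.from_quat(s['tool_rot']).as_matrix();print(M[:,1].round(4),np.degrees(np.arctan2(M[1,1],M[0,1])),s['joint_pos'].round(2),s['force'])
wrist('w5')
E
```

```text
clock: 8.25
position: [440.1, -84.7, 326.2]
tool_rot: [0.965, 0.264, 0.0, 0.0]
force: [-0.3, 0.1, -1.6]
gripper_width: 0.1
grasp_force: 98.6
[ 5.085e-01 -8.611e-01  4.000e-04] -59.43477537470857 [-0.27  0.01  1.64 -0.    1.5   0.77] [-0.25433916  0.14355991 -1.62873947]
cam [505. -45. 468.] axis [-0.26 -0.15 -0.95]
```

View pics/w5.png

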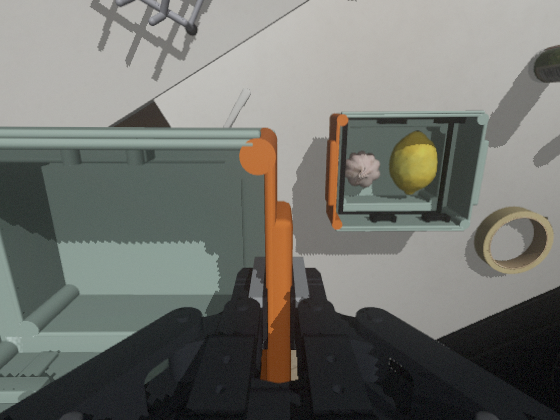

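The picture shows the held bin at left (rim edge row ~128, bar column 277) and the lower bin at (330–488, 112–232), orange end on the left, nearly parallel to the held bin. I measure both bins' edges in tool axes.

```bash
cat > rel.py <<'E'
from tgt import *
d=np.load('w5.npz');X=d['X'];im=d['im'];P=bot.camera_params('wrist')
s=bot.read_state();print(s['position'])
C=-np.array(P['R']).T@P['t']
yaw=np.radians(-59.43);B=R.from_euler('z',yaw).as_matrix();pos=np.array(s['position'])
K=np.array([[P['fx'],0,P['cx']],[0,P['fy'],P['cy']],[0,0,1.]])
def ray(u,v,z):
    n=cv2.undistortPoints(np.array([[[u,v]]],float),K,np.array(P['D']))[0,0];r=np.array(P['R']).T@np.r_[n,1]
    return ((C+r*(z-C[2])/r[2])-pos)@B
Z=X[...,2]
m=np.zeros(Z.shape,bool);m[100:245,320:500]=1
g=m&(Z>85)&(Z<104)
zr=np.median(Z[g]);print('rim z',zr)
T=[];Bo=[];L=[];Ri=[]
for u in range(350,475,3):
    r=np.where(g[:,u])[0]
    T.append(ray(u,r.min()-.5,96));Bo.append(ray(u,r.max()+.5,96))
for v in range(125,220,3):
    r=np.where(g[v])[0]
    L.append(ray(r.min()-.5,v,96));Ri.append(ray(r.max()+.5,v,96))
T,Bo,L,Ri=map(np.array,(T,Bo,L,Ri))
for n,q,i,j in(('top',T,0,1),('bot',Bo,0,1),('left',L,1,0),('right',Ri,1,0)):
    a=np.polyfit(q[:,i],q[:,j],1);print(n,'slope',a[0].round(4),'med',np.median(q[:,j]).round(2))
# held bin upper rim
zt=pos[2]+18.7+14
gh=np.zeros(Z.shape,bool);gh[115:145,0:255]=1;gh&=(Z>zt-9)&(Z<zt+6)
q=[];
for u in range(10,250,4):
    r=np.where(gh[:,u])[0]
    if len(r):q.append(ray(u,r.min()-.5,np.median(Z[gh])))
q=np.array(q);print('held rim z',np.median(Z[gh]),zt,'slope',np.polyfit(q[:,0],q[:,1],1).round(4),'med',np.median(q[:,1]))
H=cv2.cvtColor(im,cv2.COLOR_RGB2HSV)
o=(H[...,0]<18)&(H[...,1]>150)
for v in(215,230,245):
    c=np.where(o[v,255:310])[0]+255;print('bar row',v,ray(c.min()-.5,v,zt)[:2].round(1),ray(c.max()+.5,v,zt)[:2].round(1))
E
python3 rel.py
```

```text
[440.07155629 -84.6941731  326.23944023]
rim z 95.16628160647267
top slope -0.0044 med 68.93
bot slope 0.058 med -65.78
left slope -0.0013 med 53.67
right slope 0.0005 med 225.05
held rim z 357.07316877407237 358.9394402251903 slope [3.70000e-03 6.82904e+01] med 68.13062091087656
bar row 215 [-5.7 39.7] [ 3.1 39.7]
bar row 230 [-5.8 34.2] [ 3.9 34.2]
bar row 245 [-5.8 28.6] [ 3.6 28.6]
```

```bash
cat >> rel.py <<'E'
print('--')
V=H[...,2]
for r0,r1 in((114,128),(211,224)):
    dk=(V[r0:r1,345:470]<55).sum(0);c=np.where(dk>=5)[0]+345
    runs=np.split(c,np.where(np.diff(c)>2)[0]+1)
    for q in runs:
        if len(q)>10:
            a=ray(q[0]-.5,(r0+r1)/2,84)[0];b=ray(q[-1]+.5,(r0+r1)/2,84)[0];print((r0,r1),q[0],q[-1],'ctr in lower x',-( (a+b)/2-139.4).round(1),'len',b-a)
    print([int(t) for t in dk])
E
python3 rel.py | sed -n '/--/,$p'
```

```text
--
(114, 128) 378 405 ctr in lower x 16.4 len 30.56753819602207
(114, 128) 434 465 ctr in lower x -46.7 len 34.684657893411355
[2, 2, 1, 0, 0, 0, 1, 1, 0, 0, 0, 0, 0, 1, 0, 0, 0, 1, 1, 1, 0, 0, 0, 1, 1, 0, 1, 1, 1, 1, 1, 2, 4, 5, 5, 6, 6, 6, 6, 6, 5, 5, 4, 5, 5, 5, 5, 5, 5, 5, 5, 5, 5, 5, 5, 6, 6, 6, 6, 6, 6, 3, 1, 1, 1, 1, 1, 1, 1, 1, 1, 1, 1, 1, 1, 1, 1, 1, 1, 1, 1, 1, 1, 1, 1, 1, 1, 1, 1, 5, 5, 5, 5, 5, 5, 5, 5, 5, 6, 6, 5, 6, 6, 9, 11, 11, 11, 11, 10, 6, 6, 6, 6, 6, 6, 7, 7, 7, 7, 7, 5, 2, 0, 0, 0]
(211, 224) 369 395 ctr in lower x 16.5 len 32.170165901206005
(211, 224) 422 449 ctr in lower x -47.1 len 33.1403826489869
[2, 2, 2, 2, 2, 2, 2, 2, 2, 2, 2, 2, 2, 2, 2, 2, 2, 2, 2, 2, 2, 2, 2, 2, 5, 8, 9, 10, 10, 10, 10, 9, 9, 9, 9, 8, 8, 8, 8, 8, 8, 8, 9, 8, 9, 9, 9, 10, 10, 8, 8, 2, 2, 2, 2, 2, 2, 2, 2, 2, 2, 2, 2, 2, 2, 2, 2, 2, 2, 2, 3, 2, 2, 2, 2, 2, 4, 8, 8, 9, 9, 10, 11, 10, 10, 10, 10, 9, 10, 9, 9, 9, 9, 9, 9, 9, 8, 8, 8, 8, 9, 8, 7, 7, 5, 3, 0, 0, 0, 0, 0, 0, 0, 0, 0, 0, 0, 0, 0, 0, 0, 0, 0, 0, 0]
```

```bash
python3 -m inch '[0,11.3,-18.94,0,0,0,0, 0,11.3,-18.94,0,0,0,0, 0,11.3,-18.94,0,0,0,0, 0,11.3,-18.94,0,0,0,0, 0,11.3,-18.94,0,0,0,0, 0,11.3,-18.94,0,0,0,0, 0,11.3,-18.94,0,0,0,0, 0,11.3,-18.94,-4,0,0,0, 0,11.3,-18.94,-8,0,0,0, 0,11.3,-18.94,-12,0,0,0, 0,11.3,-18.94,-14,0,0,0, 0,11.3,-18.94,-15,0,0,0, 0,11.3,-18.94,-15.5,0,0,0, 0,11.3,-18.94,-15.5,0,0,0, 0,11.3,-18.94,-15.5,0,0,0, 0,11.3,-18.94,-15.5,0,0,0, 0,11.3,-18.94,-15.5,0,0,0, 0,11.3,-18.94,-15.5,0,0,0]'
python3 - <<'E'
from h import *
s=bot.read_state();print(s['position'],s['force'],s['ft_torque'])
a=bot.snapshot('scene')[0];b=bot.snapshot('top')[0]
A=cv2.resize(a[240:380,220:420],(560,392));C=cv2.resize(b[190:290,290:410],(470,392))
cv2.imwrite('pics/c.png',np.hstack([A,C])[:,:,::-1]);cv2.imwrite('pics/w6.png',bot.snapshot('wrist')[0][...,::-1])
E
```

```text
clock: 9.8
position: [553.3, -274.3, 172.3]
tool_rot: [0.965, 0.263, 0.001, 0.001]
force: [0.6, 0.1, -3.0]
gripper_width: 0.098
grasp_force: 99.2
[ 553.33936973 -274.27471769  172.26909655] [ 0.63098765  0.14746096 -3.03807401] [-0.19779097 -0.07782035  0.01782377]
```

```bash
python3 -m inch '[0,0,0,-0.5,0,0,0,0,0,0,-1,0,0,0,0,0,0,-1.5,0,0,0,0,0,0,-1.8,0,0,0,0,0,0,-2,0,0,0,0,0,0,-2,0,0,0,0,0,0,-2,0,0,0,0,0,0,-2,0,0,0]'
python3 -c "
from h import *
print(bot.read_state()['ft_torque'])"
```

```text
clock: 10.62
position: [553.2, -274.2, 151.5]
tool_rot: [0.965, 0.263, 0.0, 0.0]
force: [0.1, 0.3, -2.7]
gripper_width: 0.099
grasp_force: 99.0
[-0.19195313 -0.13130258  0.00972369]
```

```bash
python3 -m inch '[0,0,0,-0.1,0,0,0,0,0,0,-0.2,0,0,0,0,0,0,-0.3,0,0,0,0,0,0,-0.3,0,0,0,0,0,0,-0.3,0,0,0]'
python3 -c "
from h import *
print(bot.read_state()['ft_torque'])"
```

```text
clock: 11.03
position: [553.0, -274.1, 148.2]
tool_rot: [0.965, 0.263, 0.0, 0.0]
force: [0.8, 0.4, -2.0]
gripper_width: 0.093
grasp_force: 99.0
[-0.19050922 -0.09996426 -0.02986551]
```

```bash
python3 -m inch '[0,0,0,-0.1,0,0,0,0,0,0,-0.2,0,0,0,0,0,0,-0.2,0,0,0,0,0,0,-0.2,0,0,0]'
python3 -c "
from h import *
print(bot.read_state()['ft_torque'])"
```

```text
clock: 11.37
position: [553.2, -274.3, 146.5]
tool_rot: [0.965, 0.263, 0.0, 0.0]
force: [0.5, -0.8, -1.9]
gripper_width: 0.099
grasp_force: 99.4
[-0.27794068 -0.16054431  0.02337165]
```

```bash
python3 -m inch '[0,0,0,-0.1,0,0,0,0,0,0,-0.2,0,0,0,0,0,0,-0.2,0,0,0,0,0,0,-0.2,0,0,0]'
python3 -c "
from h import *
print(bot.read_state()['ft_torque'])"
```

```text
clock: 11.7
position: [553.2, -274.5, 144.3]
tool_rot: [0.965, 0.263, 0.0, 0.001]
force: [2.5, -4.4, -1.6]
gripper_width: 0.1
grasp_force: 99.6
[-1.08799745 -0.61191762  0.07107335]
```

Something pushes 5 N along +u (bin length) with almost no vertical load: the feet are rubbing a rib flank, so I yield about 0.8 mm that way and go on down.

```bash
python3 -m inch '[0,0.04,-0.07,0,0,0,0,0,0.04,-0.07,0,0,0,0,0,0.04,-0.07,0,0,0,0]'; python3 -m inch '[0,0,0,-0.05,0,0,0,0,0,0,-0.1,0,0,0,0,0,0,-0.1,0,0,0,0,0,0,-0.1,0,0,0]'
python3 -c "
from h import *
print(bot.read_state()['ft_torque'])"
```

```text
clock: 11.95
position: [553.4, -274.7, 144.0]
tool_rot: [0.965, 0.263, 0.0, -0.0]
force: [1.9, -1.3, -2.6]
gripper_width: 0.097
grasp_force: 99.3
clock: 12.28
position: [553.4, -274.8, 143.1]
tool_rot: [0.965, 0.263, 0.0, 0.0]
force: [1.0, -1.3, -2.1]
gripper_width: 0.097
grasp_force: 99.2
[-0.53428718 -0.30954899  0.1197169 ]
```

```bash
python3 -m inch '[0,0,0,-0.05,0,0,0,0,0,0,-0.1,0,0,0,0,0,0,-0.1,0,0,0,0,0,0,-0.1,0,0,0]'
python3 -c "
from h import *
print(bot.read_state()['ft_torque'])"
```

```text
clock: 12.62
position: [553.6, -275.0, 142.6]
tool_rot: [0.965, 0.263, 0.0, 0.0]
force: [1.6, -3.8, 1.4]
gripper_width: 0.103
grasp_force: 100.0
[-0.56219459 -0.14028662  0.13876118]
```

```bash
python3 -m inch '[0,0.02,-0.03,-0.03,0,0,0,0,0.02,-0.03,-0.06,0,0,0,0,0.02,-0.03,-0.06,0,0,0,0,0.02,-0.03,-0.06,0,0,0]'
python3 - <<'E'
from h import *
s=bot.read_state();print(s['ft_torque'],s['position'])
im,d=bot.snapshot('top');X=cloud('top',d);np.savez('t2.npz',im=im,X=X)
sub=X[190:290,290:410].reshape(-1,3);print(len(sub),np.histogram(sub[:,2],bins=np.arange(150,190,2)))
im,X=wrist('w7');Z=X[...,2];g=(Z>150)&(Z<190);print(np.percentile(Z[g&(np.arange(560)[None]<250)],[10,50,90]))
E
```

```text
clock: 12.95
position: [553.8, -275.2, 142.4]
tool_rot: [0.965, 0.263, 0.0, 0.0]
force: [-0.8, -2.1, 6.8]
gripper_width: 0.099
grasp_force: 100.9
[-0.25687001  0.24227451  0.17005765] [ 553.75784584 -275.22860199  142.35078753]
12000 (array([ 1,  8,  8,  8, 13, 11, 14,  7,  8, 27, 38, 86, 61, 44, 23,  7,  4,
        0,  0]), array([150, 152, 154, 156, 158, 160, 162, 164, 166, 168, 170, 172, 174,
       176, 178, 180, 182, 184, 186, 188]))
cam [ 618. -236.  285.] axis [-0.26 -0.15 -0.95]
[156.16584518 172.99782033 174.46952614]
```

```bash
sed -i 's/^        pts=np.array(pts);a/        pts=np.array(pts)\n        if len(pts)<3: continue\n        a/' held.py
python3 - <<'E'
from held import *
d=np.load('w7.npz');s=bot.read_state()
held(d['X'],d['im'],np.radians(-59.43),s['position'])
E
python3 -m inch '[0,0,0,0.02,0,0,0,0,0,0,0.04,0,0,0,0,0,0,0.04,0,0,0]'
```

```text
plane dz/dx dz/dy z@bar [-9.0000e-04  8.9000e-03  1.1633e+01] 4251 4070
side 1 [6.40000e-03 6.81334e+01] 10 67.69213561195971
far x -91.17900458150689 mid y at x=-81: 67.6156638172495
clock: 13.3
position: [553.7, -275.2, 142.4]
tool_rot: [0.965, 0.263, 0.0, 0.0]
force: [-0.5, -2.4, 5.9]
gripper_width: 0.101
grasp_force: 100.3
```

It is level, loaded and at seat height. Release now, opening gently.

```bash
python3 -m inch '[1.2,0,0,0,0,0,0,1.6,0,0,0,0,0,0,2.5,0,0,0,0,0,0,3.5,0,0,0,0,0,0,3.5,0,0,0,0,0,0,3.5,0,0,0,0,0,0,3.5,0,0,0,0,0,0]' 20
python3 - <<'E'
from held import *
s=bot.read_state();d=wrist('w8')
held(d[1],d[0],np.radians(-59.43),s['position'])
E
```

```text
clock: 13.88
position: [553.7, -275.1, 142.0]
tool_rot: [0.965, 0.263, 0.0, 0.0]
force: [0.1, 0.3, -1.0]
gripper_width: 0.409
grasp_force: 0.0
cam [ 618. -236.  284.] axis [-0.26 -0.15 -0.95]
plane dz/dx dz/dy z@bar [2.00000e-04 3.36000e-02 1.04758e+01] 4481 4167
side 1 [3.7000e-03 6.7961e+01] 10 67.73323985648474
far x -91.30365680802626 mid y at x=-81: 67.65965757162617
```

```bash
python3 -m inch '[3.5,0,0,1,0,0,0,3.5,0,0,3,0,0,0,3.5,0,0,6,0,0,0,3.5,0,0,10,0,0,0,3.5,-3,10,14,0,0,0,3.5,-6,20,18,0,0,0,3.5,-6,20,20,0,0,0,3.5,-6,20,20,0,0,0,3.5,-6,20,20,0,0,0,3.5,-6,20,20,0,0,0,3.5,-6,20,20,0,0,0,3.5,-6,20,20,0,0,0,3.5,-6,20,20,0,0,0,3.5,-6,20,20,0,0,0]'
python3 - <<'E'
from tgt import *
im,X=wrist('w9');t,Xt=bot.snapshot('top');Xt=cloud('top',Xt)
Z=X[...,2];g=(Z>160)&(Z<190)&(abs(X[...,0]-511)<110)&(abs(X[...,1]+206)<110)
p=X[g];A=np.c_[p[:,:2]-[511,-206],np.ones(len(p))];k=np.ones(len(p),bool)
for _ in range(8):
    co=np.linalg.lstsq(A[k],p[k,2],rcond=None)[0];k=abs(p[:,2]-A@co)<2.5
print('plane',co.round(4),len(p),k.sum(),cv2.minAreaRect(p[k][:,:2].astype(np.float32)))
q=Xt[(Xt[...,2]>168)&(Xt[...,2]<184)&(abs(Xt[...,0]-511)<110)&(abs(Xt[...,1]+206)<110)];print('top',np.median(q[:,2]),cv2.minAreaRect(q[:,:2].astype(np.float32)))
s=bot.snapshot('scene')[0]
cv2.imwrite('pics/end.png',np.hstack([cv2.resize(im,(400,300)),cv2.resize(s[230:380,220:420],(400,300))])[...,::-1])
E
```

```text
clock: 15.1
position: [493.7, -75.9, 341.5]
tool_rot: [0.965, 0.263, -0.0, -0.0]
force: [1.0, -0.7, -0.6]
gripper_width: 0.412
grasp_force: 0.0
cam [558. -37. 484.] axis [-0.26 -0.15 -0.95]
plane [5.000000e-04 8.000000e-04 1.733648e+02] 5659 3859 ((512.4766235351562, -204.5184326171875), (135.48297119140625, 172.32510375976562), 30.636999130249023)
top 174.47047215823568 ((513.7203369140625, -212.94143676757812), (135.42498779296875, 162.2059326171875), 30.41857147216797)
```

View pics/end.png

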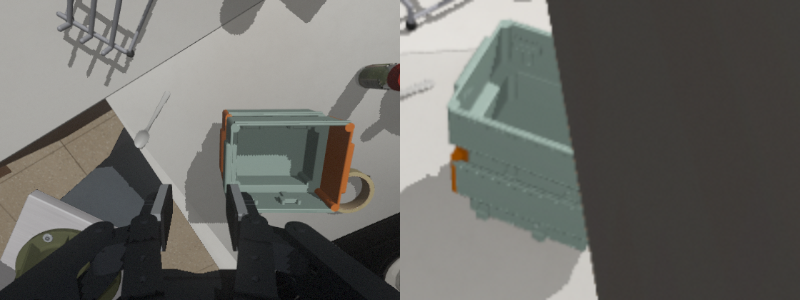

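The bin is stacked level: slope is below 0.001 and the rim is at 174 mm. The pictures show the two orange ends at opposite ends and the gripper clear.

```bash
python3 -c "
from plant import bot
print(bot.finish_job())"
```

```text
the job is handed in; nothing more can be done
None
```

The empty bin stands level on the lower bin, orange end over its non-orange end and rim at about 174 mm (174 expected fully seated); the gripper is clear, and I handed the job in at about 15 s, with no verdict returned.

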